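Start the orbital shaker

TASK

Start the shaker with the dish on it: press down the raised end of the black rocker switch until it is fully over, then press the blue speed key fully down, then press the green start key fully down; the keys stay down when pressed. Do not press the red stop key, and do not lift or shift the dish on the platform or the vials and cup standing around the shaker.

Things in the scene. Friction and masses are not known exactly. Their poses are not given: they have to be found in the camera images.
- shaker: low white orbital shaker, fixed, 230 (x) x 270 (y) mm; origin at the centre of its underside; x axis from control deck (robot side) to platform, y left, z up. Deck at z = 50 mm; on it at x = -78 mm the rocker (y = +82 mm) and three keys (y = +16, -42, -100 mm, colours in varying order). Platform behind x = -20 mm, black mat at z = 70 mm, rail up to z = 75 mm
- rocker_raised_end (a point): point to press on the rocker's raised wing, 21 mm from the pivot towards the shaker's +y; moves with it. About 72 mm above the worktop at the start, 64 mm when fully over. Black rocker: shallow V, 27 mm (shaker x) x 56 mm (shaker y), two wings of 28 mm, pivot along the shaker's x, 64 mm above the worktop; raised wing has a white bar
- rocker (a joint): angle of the rocker in rad: 0 = off (left wing raised), 0.4 = fully over, on (left wing level). It may start up to 0.06 over. Needs about 3 N at the point and stays where it is left
- key_blue_top (a point): centre of the flat top of the round blue key (speed), 30 mm across, in a black collar 40 mm across and 8 mm high on the deck; the point moves with the key. z up. Unpressed the top is 24 mm above the deck (74 mm above the worktop), fully down 16 mm above it
- key_blue (a joint): travel of the blue key in m: 0 = up, 0.008 = fully down at its stop. Needs about 4 N to move (firm stop at the bottom) and stays down where it is left, there is no return spring; it may start up to 0.0008 down
- key_green_top (a point): centre of the flat top of the round green key (start), 30 mm across, in a black collar 40 mm across and 8 mm high on the deck; the point moves with the key. z up. Unpressed the top is 24 mm above the deck (74 mm above the worktop), fully down 16 mm above it
- key_green (a joint): travel of the green key in m: 0 = up, 0.008 = fully down at its stop. Needs about 4 N to move (firm stop at the bottom) and stays down where it is left, there is no return spring; it may start up to 0.0008 down
- key_red_top (a point): centre of the flat top of the round red key (stop), 30 mm across, in a black collar 40 mm across and 8 mm high on the deck; the point moves with the key. z up. Unpressed the top is 24 mm above the deck (74 mm above the worktop), fully down 16 mm above it. Not to be pressed
- key_red (a joint): travel of the red key in m: 0 = up, 0.008 = fully down at its stop. Needs about 4 N to move (firm stop at the bottom) and stays down where it is left, there is no return spring; it may start up to 0.0008 down
- petri_dish: loose clear glass petri dish on the shaker's platform, 60 mm across, 13 mm high; origin at the centre of its underside, z up
- vial_white: loose small white-capped vial standing on the worktop in front of the shaker, 17 mm across, 52 mm high; origin at the centre of its underside, z up
- vial_blue: loose small blue-capped vial standing on the worktop in front of the shaker, 17 mm across, 50 mm high; origin at the centre of its underside, z up
- sample_cup: loose blue cup with a dark rim standing to the right of the shaker, 49 mm across, 64 mm high; origin at the centre of its underside, z up
There are look-alikes about, which are no part of the job. There is more than one size of the petri_dish; the job needs the middle-sized.

How it is judged:
On the way, in this order (a step that is already met when the one before it is completed fails the run):
1. the rocker is fully over (at least 0.34 of 0.40 rad) (value of joint rocker above 0.34 rad), for 0.1 s.
2. the blue key is fully down (at least 6.2 of 8 mm) (value of joint key_blue above 0.0062 m), for 0.1 s.
3. the green key is fully down (at least 6.2 of 8 mm) (value of joint key_green above 0.0062 m), for 0.1 s.
At the end, for the whole second after the job is handed in: Rocker at least 0.34 rad over; blue and green keys at least 6.2 mm down; red key less than 3 mm down; dish, vials and cup upright, at rest and within 12 mm of where they stood (value of joint rocker above 0.34 rad and value of joint each of key_blue, key_green above 0.0062 m and value of joint key_red below 0.003 m and distance of each of petri_dish, vial_white, vial_blue, sample_cup from where it was at the start of the episode below 0.012 m and angle between each of petri_dish, vial_white, vial_blue, sample_cup's own z axis and vertical below 0.2 rad and linear speed of each of petri_dish, vial_white, vial_blue, sample_cup below 0.02 m/s); the robot touches nothing.
It fails at once if the blue key goes down (3 mm) before the rocker is over (value of joint key_blue above 0.003 m and not (value of joint rocker above 0.34 rad)).
It fails at once if the green key goes down (3 mm) before the rocker is over and the blue key is down (value of joint key_green above 0.003 m and (not (value of joint rocker above 0.34 rad) or not (value of joint key_blue above 0.0062 m))).
It fails at once if the red key is pressed (3 mm) (value of joint key_red above 0.003 m).
It fails at once if the dish, a vial or the cup is shifted or lifted by more than 12 mm or tipped (distance of any of petri_dish, vial_white, vial_blue, sample_cup from where it was at the start of the episode above 0.012 m or angle between any of petri_dish, vial_white, vial_blue, sample_cup's own z axis and vertical above 0.3 rad).
It also fails if it takes over 43 s, if anything falls off the work surface, if the arm or the gripper's body presses on something with over 40 N, if the wrist force passes 120 N, or if a joint passes its speed limit or range.

ROBOT

A 6-joint arm with a two-finger parallel gripper is mounted at the origin on the work surface; the furniture and walls round the work are solid. World frame = base frame: x ahead of the robot, y to its left, z up, the work surface at z = 0. Lengths are in m, angles in rad, forces in N, time in s.
With the tool pointing down it reaches from about 0.4 to 0.825 m from the base axis. Payload 7 kg.
Tool frame: the origin (TCP) lies midway between the tips of the shut fingers; the grasp point (between the pads) lies 19 mm behind it (pinch_z is the distance from the TCP to the grasp point, in m); z points along the fingers, y is the line along which they close (so a half turn about z gives the same grasp; the last joint's range is limited). The gripper opens to 88 mm and grips with 3 to 60 N. Pads are 19 mm wide; open, the fingers measure 130 mm over their backs; the gripper's body (78 mm by 193 mm) begins 47 mm behind the grasp point.
Start: joints at [1.617, 0.359, 0.012, 0, -1.224, -0.288], TCP at [0.162, 0.655, 0.227] pointing down, gripper open.
Joint ranges: [-3.07, 3.07], [-1.43, 2.12], [-1.02, 1.25], [-3.03, 1.67], [-3.05, -0], [-3.03, 3.03]. Speed limits (rad/s): [2.39, 2.39, 3.01, 3.14, 3.14, 3.14].

INTERFACE

Orientations are given as a unit quaternion [x, y, z, w].
In Python, from workcell import read_state, capture, get_calibration, sign_off, pinch_z gives the robot as it stands. The module is installed in compiled form; this text tells all that it offers.
- The arm moves only by the shell command python3 -m inch 'ROWS'. ROWS is text: rows parted by semicolons, each of 7 numbers parted by spaces: the turn, a rotation vector about the tool's x, y, z in degrees, then the shift along the tool's x, y, z in m, then the closure, from -1 (fully open) to 1 (shut). A call has 1 to 12 rows; each row shifts and turns the commanded pose from where the row before left it, along the tool's axes as they then stand; what a row does not reach is not made up. A row lasts 1/12 s, in which the tool goes at most 41.7 mm and 7.16 degrees, less where a joint would pass 70% of its speed; a pose out of reach is approached as far as the arm can. A call with a gripper value outside its range is refused whole. The fingers move at their own pace and stop on an object; the grip force is fixed at half the most. Time passes only in rows, so rows that do not move let the fingers close. It gives the time, the measured TCP pose, the force, the opening and the grip force at its end, in the units of the state.
- read_state(): the state, without advancing time (a new reading comes with each control period).
- capture(name): name is "scene" or "side" or "wrist"; returns (picture, depth): 420x560x3 uint8, red, green, blue; 420x560 float32, m along the optical axis (not along the pixel's ray), 0 where there is no reading.
- get_calibration(name): a dict with "K" (3x3 intrinsics, pixels), "world_to_cam" (4x4, takes a point from world to camera coordinates); the wrist camera has in their place "hand_eye" (4x4, takes a point from camera to tool coordinates, whose origin is the TCP and whose axes are the flange's). Camera axes: x right, y down, z forward; pixel columns grow to the right and rows downward; lengths in m; the calibration is good to about 2 mm. A picture is of the moment at which its call begins: read the wrist's pose just before it. get_calibration takes no time and is no camera call.
- sign_off(): hands the job in; it is judged then, once.
The state is a dict: "clock": time; "qpos": joint angles; "joint_velocities": joint speeds; "tau": joint torques, N m; "position": TCP position; "eef_rot": TCP orientation; "force": force on the tool from outside, world axes, zero at the start; "ft_torque": the same for the moment, N m; "finger_gap": finger opening in m; "finger_force": force on a finger pad.
Only numpy, scipy, OpenCV 4.12 (cv2) and the standard library are available. Lean on these libraries where they do the work, as an engineer would, in place of code of your own. Each camera call takes 0.05 s, during which the arm holds its last target. There are 200 camera calls.

## Working session

There is one attempt and no reset: what is moved stays moved. The work goes in short steps, Python scripts to look and compute and a shell command to move; the robot and the scene stay as the last step left them, time stands still between calls to the robot, and variables do not carry over. Pictures are saved under pics/ and viewed, at most 10 in all, crops included, and the job is handed in when it is done.

```bash
mkdir -p pics
python3 - <<'E'
from workcell import *
import cv2,numpy as np
s=read_state();print({k:np.round(v,3).tolist() for k,v in s.items()},pinch_z if not callable(pinch_z) else pinch_z())
for n in ["scene","side"]:
    p,d=capture(n);cv2.imwrite(f"pics/{n}0.png",p[:,:,::-1]);np.save(f"{n}0.npy",d)
    c=get_calibration(n);print(n,np.round(c["K"],1).tolist(),np.round(c["world_to_cam"],3).tolist())
print(np.round(get_calibration("wrist")["hand_eye"],3).tolist())
E
```

```text
{'clock': 0.0, 'qpos': [1.617, 0.359, 0.011, -0.0, -1.224, -0.288], 'joint_velocities': [-0.0, -0.0, -0.001, 0.002, -0.0, -0.001], 'tau': [0.001, -58.272, 29.305, 6.997, 0.007, -0.0], 'position': [0.162, 0.655, 0.226], 'eef_rot': [0.993, -0.121, -0.0, 0.001], 'force': [-0.344, -0.35, 0.332], 'ft_torque': [0.013, -0.009, 0.019], 'finger_force': 0.0, 'finger_gap': 0.087} 0.0188
scene [[466.3, 0.0, 277.8], [0.0, 466.3, 209.6], [0.0, 0.0, 1.0]] [[-0.757, -0.654, -0.013, 0.41], [-0.267, 0.327, -0.906, 0.247], [0.597, -0.682, -0.422, 0.517], [0.0, 0.0, 0.0, 1.0]]
side [[466.0, 0.0, 271.3], [0.0, 466.0, 210.9], [0.0, 0.0, 1.0]] [[-0.97, -0.243, 0.003, 0.549], [-0.115, 0.45, -0.886, 0.16], [0.214, -0.86, -0.464, 0.761], [0.0, 0.0, 0.0, 1.0]]
[[-0.0, -0.96, -0.279, 0.076], [1.0, -0.0, -0.0, -0.001], [0.0, -0.279, 0.96, -0.158], [0.0, 0.0, 0.0, 1.0]]
```

View pics/scene0.png

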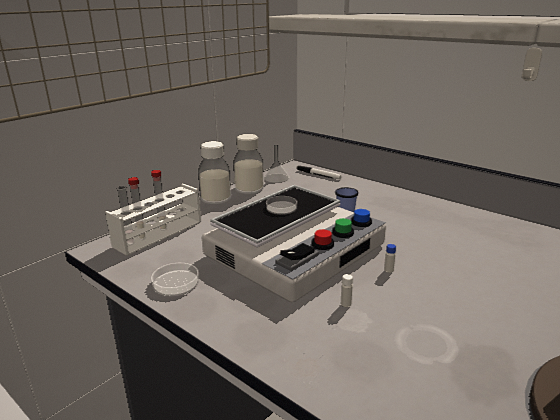

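View pics/side0.png

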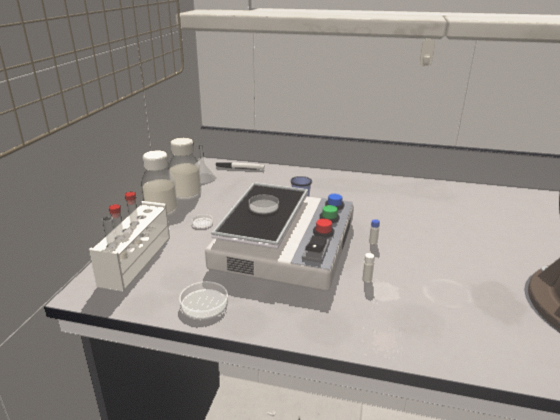

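Both views show the deck row from the near end: black rocker (scene 297,253; side 316,248), then red (323,239 / 324,228), green (344,227 / 330,214) and blue (362,216 / 335,202). The dish on the mat is at 282,205 / 264,204. The look-alike dishes are off the shaker and don't matter here. Next I'll triangulate the keys.

```bash
cat > h.py <<'E'
import cv2,numpy as np
from workcell import *
def ray(n,u,v,z):
    c=get_calibration(n);T=np.array(c["world_to_cam"]);K=np.array(c["K"]);R=T[:3,:3]
    C=-R.T@T[:3,3];d=R.T@np.linalg.inv(K)@[u,v,1];return C+d*(z-C[2])/d[2]
E
python3 - <<'E'
from h import *
P={}
for n in ["scene","side"]:
    im=cv2.imread(f"pics/{n}0.png");h=cv2.cvtColor(im,cv2.COLOR_BGR2HSV);D=np.load(f"{n}0.npy")
    for k,(a,b) in dict(blue=(105,130),green=(50,85),red=(0,8)).items():
        m=cv2.inRange(h,(a,140,50),(b,255,255))
        N,L,S,C=cv2.connectedComponentsWithStats(m)
        for i in range(1,N):
            if S[i,4]<25: continue
            u,v=C[i];print(n,k,S[i].tolist(),C[i].round(1),ray(n,u,v,.07).round(4), "depthz",D[int(v),int(u)])
    c=get_calibration(n);T=np.array(c["world_to_cam"]);print("cam",-T[:3,:3].T@T[:3,3])
E
```

```text
scene blue [354, 209, 16, 13, 184] [361.3 215.1] [ 0.4653 -0.1501  0.07  ] depthz 0.86236334
scene blue [387, 244, 9, 9, 70] [390.8 248.2] [ 0.3632 -0.0737  0.07  ] depthz 0.7986849
scene green [335, 219, 17, 14, 199] [343.  225.5] [ 0.4679 -0.0927  0.07  ] depthz 0.8284489
scene red [151, 170, 10, 8, 61] [155.7 173. ] [ 0.9541 -0.0428  0.07  ] depthz 0.9066073
scene red [128, 177, 10, 8, 67] [132.9 180.5] [0.954  0.0185 0.07  ] depthz 0.8744961
scene red [314, 229, 18, 16, 231] [322.7 236.8] [ 0.4708 -0.0353  0.07  ] depthz 0.7899747
cam [0.06791776 0.5403443  0.44762593]
side blue [329, 194, 12, 6, 55] [334.6 196.9] [ 0.4711 -0.1628  0.07  ] depthz 0.9628971
side red [125, 192, 10, 8, 42] [129.3 194.6] [ 0.8892 -0.0667  0.07  ] depthz 0.82945186
side red [109, 205, 11, 8, 56] [113.7 207.8] [ 0.8886 -0.0045  0.07  ] depthz 0.78452086
side red [317, 219, 15, 14, 137] [323.4 224.2] [ 0.4767 -0.0417  0.07  ] depthz 0.8596931
cam [0.3882239  0.715261   0.49359336]
```

```bash
python3 -m inch '0 0 7.1 0 0 0 1;0 0 7.1 0 0 0 1;0 0 7.1 0 0 0 1;0 0 7.1 0 0 0 1;0 0 7.1 0 0 0 1;0 0 7.1 0 0 0 1;0 0 7.1 0 0 0 1;0 0 7.1 0 0 0 1;0 0 7.1 0 0 0 1;0 0 7.1 0 0 0 1;0 0 7.1 0 0 0 1;0 0 0 0 0 0 1'
python3 -c "
from h import *
from scipy.spatial.transform import Rotation as R
s=read_state();print(R.from_quat(s['eef_rot']).as_matrix().round(3),s['qpos'])"
```

```text
clock: 1.1
position: [0.1616, 0.6551, 0.226]
eef_rot: [-0.693, 0.721, -0.0, -0.0]
force: [-0.2, 1.2, -0.6]
finger_gap: 0.0132
finger_force: 0.0
[[-0.04  -0.999 -0.   ]
 [-0.999  0.04  -0.001]
 [ 0.001  0.    -1.   ]] [ 1.61709671e+00  3.59036811e-01  1.14342580e-02 -2.37117056e-04
 -1.22409773e+00 -1.65701964e+00]
```

```bash
python3 -m inch '0 0 0 0.033 -0.017 0 1;0 0 0 0.033 -0.017 0 1;0 0 0 0.033 -0.017 0 1;0 0 0 0.033 -0.017 0 1;0 0 0 0.033 -0.017 0 1;0 0 0 0.033 -0.017 0 1;0 0 0 0.033 -0.017 0 1;0 0 0 0.033 -0.017 0 1;0 0 0 0.033 -0.017 0 1;0 0 0 0.033 -0.017 0 1'
python3 -m inch '0 0 0 0.033 -0.017 0 1;0 0 0 0.033 -0.017 0 1;0 0 0 0.033 -0.017 0 1;0 0 0 0.033 -0.017 0 1;0 0 0 0.033 -0.017 0 1;0 0 0 0.033 -0.017 0 1;0 0 0 0.033 -0.017 0 1;0 0 0 0.033 -0.017 0 1;0 0 0 0.033 -0.017 0 1;0 0 0 0.033 -0.017 0 1;0 0 0 0 0 0 1;0 0 0 0 0 0 1'
cat >> h.py <<'E'
from scipy.spatial.transform import Rotation as Ro
def wray(s,u,v,z):
    c=get_calibration("wrist");H=np.array(c["hand_eye"]);K=np.array(c["K"]);R=Ro.from_quat(s["eef_rot"]).as_matrix()
    C=R@H[:3,3]+s["position"];d=R@H[:3,:3]@np.linalg.inv(K)@[u,v,1];return C+d*(z-C[2])/d[2]
def keys(s,p,z=.074):
    h=cv2.cvtColor(p,cv2.COLOR_RGB2HSV)
    for k,(a,b) in dict(blue=(105,130),green=(50,85),red=(0,8)).items():
        N,L,S,C=cv2.connectedComponentsWithStats(cv2.inRange(h,(a,120,40),(b,255,255)))
        for i in range(1,N):
            if S[i,4]>150: print(k,S[i].tolist(),C[i].round(1),wray(s,*C[i],z).round(4))
E
python3 - <<'E'
from h import *
s=read_state();p,d=capture("wrist");cv2.imwrite("pics/w1.png",p[:,:,::-1]);np.save("w1.npy",d);keys(s,p)
E
```

```text
clock: 1.93
position: [0.3206, 0.3179, 0.2266]
eef_rot: [-0.697, 0.717, 0.0, 0.0]
force: [0.5, 0.7, -0.2]
finger_gap: 0.0003
finger_force: 0.0
clock: 2.93
position: [0.479, -0.0179, 0.226]
eef_rot: [-0.695, 0.719, 0.0, -0.001]
force: [-0.6, 0.6, 0.1]
finger_gap: 0.0005
finger_force: 0.0
blue [269, 31, 30, 33, 697] [284.5  48.2] [ 0.469  -0.1573  0.074 ]
blue [362, 89, 15, 15, 173] [368.7  95.8] [ 0.3908 -0.1141  0.074 ]
green [267, 98, 23, 18, 218] [276.9 105.1] [ 0.4776 -0.1087  0.074 ]
red [266, 158, 30, 30, 695] [280.4 172.8] [ 0.4764 -0.0441  0.074 ]
```

View pics/w1.png

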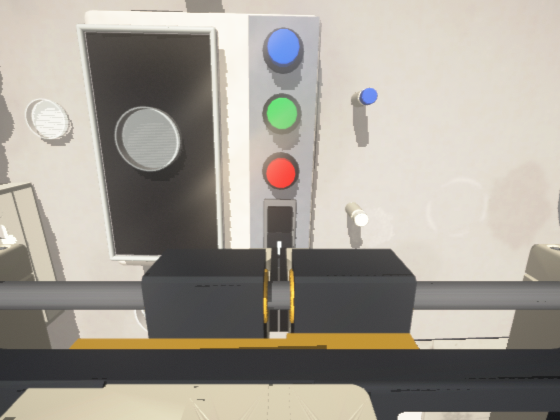

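The wrist view confirms the order blue (283,48), green (281,113), red (280,173). The rocker starts at about (280,215), and its raised wing is hidden by the gripper, so I'll back off towards +y to see it.

```bash
python3 -m inch '0 0 0 -0.03 0 0 1;0 0 0 -0.03 0 0 1;0 0 0 -0.03 0 0 1;0 0 0 0 0 0 1;0 0 0 0 0 0 1'
python3 - <<'E'
from h import *
s=read_state();p,d=capture("wrist");keys(s,p)
c=p[100:300,200:360];cv2.imwrite("pics/w2.png",cv2.resize(c[:,:,::-1],None,fx=3,fy=3))
g=cv2.cvtColor(p,cv2.COLOR_RGB2HSV)
for u,v in [(280,y) for y in range(130,250,10)]: print(u,v,p[v,u],d[v,u].round(4),wray(s,u,v,.07).round(4))
E
```

```text
clock: 3.4
position: [0.4814, 0.0765, 0.2266]
eef_rot: [-0.697, 0.717, 0.0, 0.0]
force: [-0.6, -0.6, -0.0]
finger_gap: 0.0006
finger_force: 0.0
green [266, 0, 33, 15, 309] [279.5   5. ] [ 0.4761 -0.0972  0.074 ]
red [265, 55, 32, 35, 874] [280.5  72. ] [ 0.4767 -0.0433  0.074 ]
280 130 [141 131 124] 0.3101 [0.4785 0.0087 0.07  ]
280 140 [140 132 125] 0.3133 [0.4787 0.0183 0.07  ]
280 150 [143 136 129] 0.3129 [0.479  0.0281 0.07  ]
280 160 [253 253 253] 0.3113 [0.4792 0.038  0.07  ]
280 170 [111 106 103] 0.3114 [0.4795 0.0482 0.07  ]
280 180 [145 144 141] 0.3373 [0.4798 0.0585 0.07  ]
280 190 [176 168 155] 0.3455 [0.4801 0.069  0.07  ]
280 200 [164 157 149] 0.3969 [0.4803 0.0797 0.07  ]
280 210 [163 155 145] 0.4006 [0.4806 0.0906 0.07  ]
280 220 [236 229 220] 0.4035 [0.4809 0.1017 0.07  ]
280 230 [237 231 223] 0.4068 [0.4812 0.113  0.07  ]
280 240 [237 230 222] 0.412 [0.4815 0.1245 0.07  ]
```

View pics/w2.png

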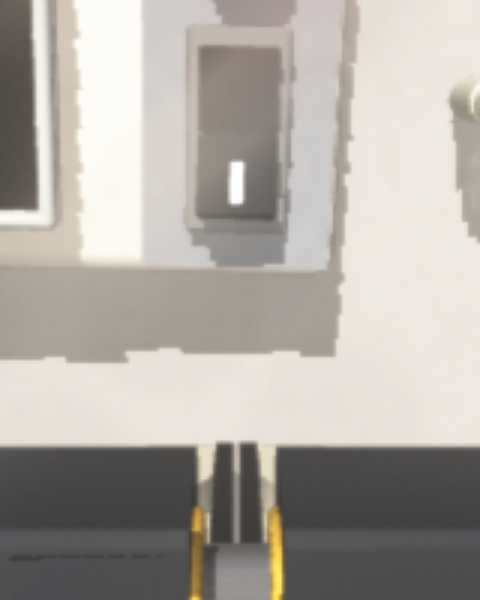

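White bar centre is at pixel (279,161) and the pivot line at v≈144, so the press point is about (0.480, 0.042). Moving above it.

```bash
python3 -m inch '0 0 0 0.035 0.001 0 1;0 0 0 0 0 0.035 1;0 0 0 0 0 0.035 1;0 0 0 0 0 0.035 1;0 0 0 0 0 0.03 1;0 0 0 0 0 0 1;0 0 0 0 0 0 1;0 0 0 0 0 0 1'
```

```text
clock: 4.12
position: [0.4808, 0.0394, 0.0932]
eef_rot: [-0.695, 0.719, -0.001, 0.001]
force: [-0.4, -0.2, 0.6]
finger_gap: 0.0001
finger_force: 0.0
```

```bash
python3 -m inch '0 0 0 -0.002 0 0.005 1;0 0 0 0 0 0.005 1;0 0 0 0 0 0.005 1;0 0 0 0 0 0.003 1;0 0 0 0 0 0.003 1;0 0 0 0 0 0.003 1;0 0 0 0 0 0.003 1;0 0 0 0 0 0 1;0 0 0 0 0 0 1'
```

```text
clock: 4.87
position: [0.4797, 0.0409, 0.0643]
eef_rot: [-0.695, 0.719, 0.0, -0.0]
force: [0.9, 0.5, 1.1]
finger_gap: 0.0004
finger_force: 0.4
```

```bash
for i in 1; do python3 -m inch '0 0 0 0 0 0.002 1;0 0 0 0 0 0 1;0 0 0 0 0 0 1'; done; python3 -m inch '0 0 0 0 0 0.002 1;0 0 0 0 0 0 1;0 0 0 0 0 0 1'
```

```text
clock: 5.12
position: [0.4799, 0.0409, 0.0641]
eef_rot: [-0.695, 0.719, -0.0, -0.0]
force: [-7.2, 1.7, 23.2]
finger_gap: 0.0005
finger_force: 10.9
clock: 5.37
position: [0.48, 0.0409, 0.0638]
eef_rot: [-0.695, 0.719, -0.001, 0.0]
force: [-15.2, 2.1, 43.3]
finger_gap: 0.0002
finger_force: 22.0
```

Hit a firm stop at 64 mm. I'll lift and check the rocker from the earlier viewpoint.

```bash
python3 -m inch '0 0 0 0 0 -0.01 1;0 0 0 0 0 -0.03 1;0 0 0 0 0 -0.03 1;0 0 0 0 0 -0.04 1;0 0 0 0 0 -0.04 1;0 0 0 -0.035 0 -0.015 1;0 0 0 0 0 0 1;0 0 0 0 0 0 1;0 0 0 0 0 0 1'
python3 - <<'E'
from h import *
s=read_state();p,d=capture("wrist");keys(s,p)
c=p[100:300,200:360];cv2.imwrite("pics/w3.png",cv2.resize(c[:,:,::-1],None,fx=3,fy=3))
T=get_calibration("wrist");H=np.array(T["hand_eye"]);K=np.array(T["K"]);R=Ro.from_quat(s["eef_rot"]).as_matrix()
for v in range(116,176,4):
    q=R@(H[:3,:3]@(np.linalg.inv(K)@[279,v,1]*d[v,279])+H[:3,3])+s["position"];print(v,q.round(4))
E
```

```text
clock: 6.12
position: [0.4802, 0.0758, 0.2247]
eef_rot: [-0.695, 0.719, 0.0, -0.001]
force: [1.1, -0.5, -0.8]
finger_gap: 0.0002
finger_force: 0.0
green [263, 0, 33, 15, 336] [277.1   5.3] [ 0.4757 -0.0973  0.074 ]
red [262, 56, 33, 35, 873] [278.1  72.6] [ 0.4766 -0.0433  0.074 ]
116 [ 0.4771 -0.0052  0.071 ]
120 [ 0.4772 -0.0015  0.0725]
124 [0.4774 0.0022 0.0731]
128 [0.4775 0.0059 0.0726]
132 [0.4776 0.0097 0.0705]
136 [0.4777 0.0137 0.0673]
140 [0.4779 0.0176 0.0671]
144 [0.478  0.0216 0.0648]
148 [0.4781 0.0256 0.0645]
152 [0.4782 0.0296 0.0643]
156 [0.4784 0.0336 0.0644]
160 [0.4785 0.0378 0.063 ]
164 [0.4787 0.0416 0.0653]
168 [0.4788 0.0459 0.0637]
172 [0.4789 0.05   0.0645]
```

View pics/w3.png

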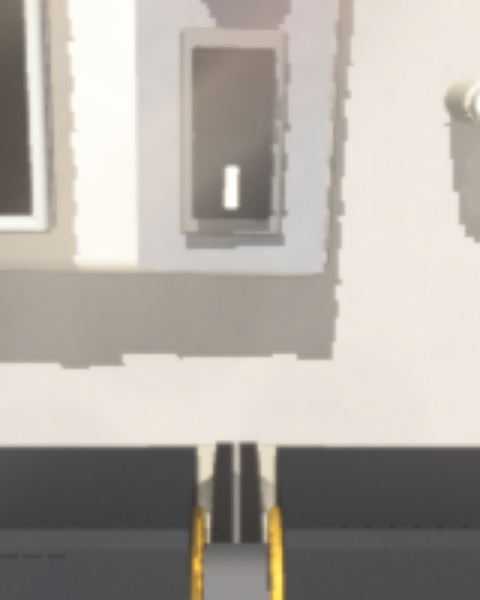

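The crop and depth agree: the left wing is level at z≈0.064 and the other wing is raised, so the rocker is fully over. I'll move towards the blue key and re-measure it on the way.

```bash
python3 -m inch '0 0 0 0.035 0 0 1;0 0 0 0.035 0 0 1;0 0 0 0.035 0 0 1;0 0 0 0.035 0 0 1;0 0 0 0 0 0 1;0 0 0 0 0 0 1;0 0 0 0 0 0 1'
python3 - <<'E'
from h import *
s=read_state();p,d=capture("wrist");keys(s,p);print(s["position"],Ro.from_quat(s["eef_rot"]).as_matrix().round(3))
E
```

```text
clock: 6.75
position: [0.4757, -0.0645, 0.2247]
eef_rot: [-0.694, 0.72, 0.0, -0.001]
force: [-0.3, 0.1, -0.7]
finger_gap: 0.0002
finger_force: 0.0
blue [266, 85, 29, 30, 638] [279.3  98.6] [ 0.4717 -0.1609  0.074 ]
blue [357, 136, 14, 14, 159] [363.5 142.3] [ 0.3908 -0.1178  0.074 ]
green [271, 151, 24, 26, 397] [283.4 164.7] [ 0.4697 -0.0988  0.074 ]
red [264, 201, 29, 30, 688] [278.4 215.9] [ 0.4766 -0.0458  0.074 ]
[ 0.47570893 -0.0644684   0.22466544] [[-0.036 -0.999 -0.002]
 [-0.999  0.036 -0.   ]
 [ 0.     0.002 -1.   ]]
```

```bash
python3 -m inch '0 0 0 0.032 0.0005 0 1;0 0 0 0.032 0.0005 0 1;0 0 0 0.032 0.0005 0 1;0 0 0 0 0 0.035 1;0 0 0 0 0 0.035 1;0 0 0 0 0 0.035 1;0 0 0 0 0 0.03 1;0 0 0 0 0 0 1;0 0 0 0 0 0 1'
```

```text
clock: 7.55
position: [0.4708, -0.1591, 0.0897]
eef_rot: [-0.696, 0.718, 0.001, -0.002]
force: [0.3, -0.3, 0.1]
finger_gap: 0.0
finger_force: 0.0
```

```bash
python3 -m inch '0 0 0 0 0 0.005 1;0 0 0 0 0 0.005 1;0 0 0 0 0 0.003 1;0 0 0 0 0 0.003 1;0 0 0 0 0 0.003 1;0 0 0 0 0 0.003 1;0 0 0 0 0 0.001 1;0 0 0 0 0 0 1;0 0 0 0 0 0 1'
```

```text
clock: 8.3
position: [0.4718, -0.1598, 0.0677]
eef_rot: [-0.695, 0.719, -0.0, 0.0]
force: [0.3, 1.0, 2.2]
finger_gap: 0.0004
finger_force: 0.6
```

```bash
python3 -m inch '0 0 0 0 0 0.002 1;0 0 0 0 0 0.001 1;0 0 0 0 0 0 1;0 0 0 0 0 0 1'; python3 -m inch '0 0 0 0 0 0.002 1;0 0 0 0 0 0 1;0 0 0 0 0 0 1'
```

```text
clock: 8.63
position: [0.4719, -0.1598, 0.0659]
eef_rot: [-0.695, 0.719, -0.0, 0.0]
force: [-3.3, 3.1, 18.0]
finger_gap: 0.0006
finger_force: 8.7
clock: 8.88
position: [0.472, -0.1599, 0.0654]
eef_rot: [-0.695, 0.719, -0.001, 0.0]
force: [-11.3, 6.7, 36.1]
finger_gap: 0.0005
finger_force: 18.0
```

Blue is at its firm stop (66 mm). Lift and go over to green.

```bash
python3 -m inch '0 0 0 0 0 -0.01 1;0 0 0 0 0 -0.02 1;0 0 0 0 0 -0.02 1;0 0 0 0 0 0 1;0 0 0 -0.03 0 0 1;0 0 0 -0.029 0.001 0 1;0 0 0 0 0 0 1;0 0 0 0 0 0.02 1;0 0 0 0 0 0 1;0 0 0 0 0 0 1'
```

```text
clock: 9.72
position: [0.4713, -0.1009, 0.0917]
eef_rot: [-0.695, 0.719, 0.001, -0.001]
force: [-0.4, 0.7, 0.4]
finger_gap: 0.0007
finger_force: 0.0
```

```bash
python3 -m inch '0 0 0 0 -0.002 0.005 1;0 0 0 0 0 0.005 1;0 0 0 0 0 0.003 1;0 0 0 0 0 0.003 1;0 0 0 0 0 0.003 1;0 0 0 0 0 0.003 1;0 0 0 0 0 0.003 1;0 0 0 0 0 0.001 1;0 0 0 0 0 0 1;0 0 0 0 0 0 1'
```

```text
clock: 10.55
position: [0.4745, -0.1007, 0.0664]
eef_rot: [-0.695, 0.719, 0.0, 0.0]
force: [-0.3, 0.2, -0.8]
finger_gap: 0.0007
finger_force: 0.0
```

```bash
python3 -m inch '0 0 0 0 0 0.002 1;0 0 0 0 0 0 1;0 0 0 0 0 0 1'
```

```text
clock: 10.8
position: [0.4748, -0.1007, 0.0659]
eef_rot: [-0.695, 0.719, -0.0, 0.0]
force: [-5.8, 1.7, 17.6]
finger_gap: 0.0003
finger_force: 8.7
```

```bash
python3 -m inch '0 0 0 0 0 0.002 1;0 0 0 0 0 0 1;0 0 0 0 0 0 1;0 0 0 0 0 -0.01 1;0 0 0 0 0 -0.035 1;0 0 0 0 0 -0.035 1;0 0 0 0 0 -0.035 1;0 0 0 -0.03 0 -0.035 1;0 0 0 -0.035 0 -0.02 1;0 0 0 -0.035 0 0 1;0 0 0 0 0 0 1;0 0 0 0 0 0 1'
python3 - <<'E'
from h import *
s=read_state();p,d=capture("wrist");keys(s,p);cv2.imwrite("pics/w4.png",p[:,:,::-1])
T=get_calibration("wrist");H=np.array(T["hand_eye"]);K=np.array(T["K"]);R=Ro.from_quat(s["eef_rot"]).as_matrix()
h=cv2.cvtColor(p,cv2.COLOR_RGB2HSV)
for k,(a,b) in dict(blue=(105,130),green=(50,85),red=(0,8)).items():
    m=cv2.inRange(h,(a,120,40),(b,255,255));m[:,:240]=0;m[:,320:]=0
    m=cv2.erode(m,np.ones((5,5)));v,u=np.nonzero(m);z=d[v,u]
    q=(R@(H[:3,:3]@(np.linalg.inv(K)@np.array([u,v,0*u+1])*z)+H[:3,3:])).T+s["position"];print(k,np.median(q,0).round(4))
for n in ["scene","side"]:
    p,_=capture(n);o=cv2.imread(f"pics/{n}0.png")[:,:,::-1]
    cv2.imwrite(f"pics/{n}1.png",p[:,:,::-1])
E
```

```text
clock: 11.8
position: [0.4779, -0.002, 0.2295]
eef_rot: [-0.696, 0.718, -0.0, 0.001]
force: [-0.5, 0.2, 1.2]
finger_gap: 0.0008
finger_force: 0.0
blue [274, 22, 24, 25, 312] [287.2  36.1] [ 0.466  -0.1517  0.074 ]
blue [362, 73, 14, 14, 151] [368.8  79.5] [ 0.3902 -0.1129  0.074 ]
green [266, 81, 28, 29, 593] [279.4  94.3] [ 0.4745 -0.1025  0.074 ]
red [265, 142, 29, 30, 674] [279.3 156.6] [ 0.4763 -0.0438  0.074 ]
blue [ 0.4658 -0.1528  0.0663]
green [ 0.4748 -0.1032  0.0662]
red [ 0.4764 -0.0439  0.0739]
```

View pics/w4.png

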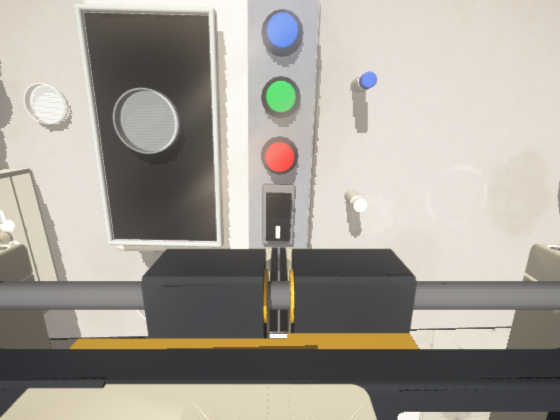

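The depth readings show blue (282,30) and green (281,97) down at 66 mm, and red (279,157) still up at 74 mm. The rocker (278,215) is over, and the dish and vials are standing where they were. The arm is clear, so I'm handing in.

```bash
python3 -c "
from workcell import *
print(sign_off())"
```

```text
the job is handed in; nothing more can be done
None
```

The job is handed in at about 12 s of the 43 s limit: rocker fully over, then blue and green pressed fully down, with red still up and the dish and both vials standing where they were; I never approached the cup but didn't re-check it, and no verdict came back.

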